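# Carry a weighed grinding ball to the open jar in its hanging pan

## Robot

A 7-joint arm with a two-finger parallel gripper is mounted at the origin on the work surface. World frame = base frame: x ahead of the robot, y to its left, z up, the work surface at z = 0. Lengths are in m, angles in degrees, forces in N, time in s.
With the tool pointing down it reaches from about 0.425 to 1.025 m from the base axis. Payload 9.4 kg.
Tool frame: the origin (TCP) lies at the very end of the fingers, on their centre line; the grasp point (between the pads) lies 19 mm behind it; z points along the fingers, y is the direction in which the jaws open and shut (so a half turn about z gives the same grasp; the last joint's range is limited). The gripper opens to 85 mm and grips with 20 to 120 N. Pads are 22 mm wide; open, the fingers measure 114 mm over their backs; the gripper's body (76 mm by 85 mm) begins 54 mm behind the grasp point. The pads swing forward as they close: fully open they stand 13 mm farther back than shut.
Start: joints at [63.73, 34.337, -0.143, 91.639, 0.103, 54.024, -4.572], TCP at [0.27, -0.673, 0.231] pointing down, gripper open.
Joint ranges: [-147.43, 147.43], [-19.82, 112.94], [-74.19, 73.91], [6.32, 146.72], [-59.91, 239.91], [6.04, 106.73], [-150.56, 150.56]. Speed limits (degrees/s): [127.2, 127.2, 172.46, 172.46, 180, 180, 180].

## Interface

Orientations are given as a 3x3 rotation matrix whose columns are the frame's x, y, z axes.
In Python, from workcell import telemetry, cams, arm gives the robot as it stands. The module is installed in compiled form; this text tells all that it offers.
- The arm moves only by the shell command python3 -m jog 'ROWS'. ROWS is JSON, a list of rows, each an object of numbers: "rx", "ry", "rz": the turn, a rotation vector about the tool's x, y, z in degrees; "dx", "dy", "dz": the shift along the tool's x, y, z in m; "gripper": the gripper's target within -1 to 1 (shut at 1, half-way at 0, fully open at -1). In form: [{"rx": .., "ry": .., "rz": .., "dx": .., "dy": .., "dz": .., "gripper": ..}, ...]. A call has 1 to 20 rows; each row is the pose to reach, as a shift and turn from the pose measured when the call began, along the tool's axes at that moment; what a row does not reach only later rows make up. A row lasts 1/8 s, in which the tool goes at most 62.5 mm and 10.7 degrees, less where a joint would pass 70% of its speed; a pose out of reach is approached as far as the arm can. A call with a gripper value outside its range is refused whole. The fingers move at their own pace and stop on an object; the grip force is fixed at half the most. Time passes only in rows, so rows that repeat a pose let the fingers close. It gives the time, the measured TCP pose, the force and the opening at its end, in the units of the state.
- telemetry.sense(): the state, without advancing time (a new reading comes with each control period).
- cams.capture(name): name is "side" or "top"; returns a dict with "frame" (400x640x3 uint8, blue, green, red), "depth" (400x640 float32, m along the optical axis (not along the pixel's ray), 0 where there is no reading), "vfov" (degrees; the focal length in pixels is half the picture's height over the tangent of half this angle, whatever the lens; pixels are square), "cx", "cy" (the principal point, pixels), "dist_coeffs" ([k1, k2, p1, p2, k3] as OpenCV has them; the pictures are not rectified), "position" and "rotation" of the camera in the world. Camera axes: x right, y down, z forward; pixel columns grow to the right and rows downward; lengths in m; the calibration is good to about 2 mm. A picture is of the moment at which its call begins.
- arm.close_job(): hands the job in, once; it reports no verdict.
The state is a dict: "time_s": time; "qpos": joint angles; "joint_vel": joint speeds; "effort": joint torques, N m; "tcp_pos": TCP position; "tool_rot": TCP orientation; "wrist_force": force on the tool from outside, world axes, zero at the start; "moment": the same for the moment, N m; "opening": finger opening in m.
Only numpy, scipy, OpenCV 4.12 (cv2) and the standard library are available. Lean on these libraries where they do the work, as an engineer would, in place of code of your own. Each camera call takes 0.05 s, during which the arm holds its last target.

## Task

Take the hanging pan with the weighed grinding ball by its green grip, lift it up and off the hook of the weighing stand, draw it clear and turn it a quarter turn, so that its pouring lip points sideways to the open jar; keep it level, with the loose ball in the middle. Finish still holding the pan, level and steady, the end of its lip 2 to 3 cm above the middle of the open jar's mouth, ready to tip (do not tip it), touching neither jars nor stand. Leave both jars, the bottle and the tube rack where they stand.

Things in the scene. Friction and masses are not known exactly. Their poses are not given: they have to be found in the camera images.
- pan: Loose steel pan, 0.13-0.25 kg, hung on the hook: round dish 112 mm across, 20 mm deep, inner floor flat to 10 mm radius, then dished. Origin: centre of its underside (85 mm above the bench as hung); z up; lip, 33 mm wide, points to its -x. A rigid bail of 5 mm round bar rises from the rim at y = +-57 mm to 92 mm height, then slants in to a straight bar along y at 115 mm. It does not fold
- pan_grip (a point): Point to grip, on the pan's axis 150 mm above its origin: green upright plate on the middle of the bail's bar, 8 mm thick along the pan's x (close the fingers along pan x), 24 mm wide along y, flat from 122 to 168 mm above the pan's origin
- pan_bar (a point): Middle of the bail's horizontal bar (axis), 115 mm above the pan's origin; it rests in the hook
- pan_lip (a point): End of the pouring lip, at (-81, 0, 18) mm in the pan's frame
- pan_middle (a point): Where the centre of the ball lies when it rests in the middle of the dish: on the pan's axis, 13 mm above the pan's origin
- ball_center (a point): Centre of the white ceramic grinding ball, 20 mm in diameter, about 25 g, lying loose in the middle of the dish; it rolls easily
- stand: Fixed stand. Origin on the bench below the hook; its -x is its front, where the lip points at first. Base plate x -50..190, y +-75, 12 mm thick; column at x = 140, 247 mm high; load-cell beam, 28 mm wide, z 181-203 mm, from column to x = 25, the hook on its front end; read-out 70 mm high behind. Draw the pan 60 mm to the front before moving it sideways; turn it 100 mm or more from the hook
- stand_hook (a point): Where the bar's axis rests, 200 mm above the bench, over the stand's origin. Two prongs of 5 mm round bar at y = +-18 mm, each a V notch open upward. Prong tips end 20 mm in front (-x) of this point and 12 mm above it; behind, the prongs rise to 8 mm above it. Lift the bar 20 mm or more, then draw it to the stand's front (-x)
- jar_open: Open, empty steel grinding jar with a black band, loose, 0.35 kg: 52 mm outside diameter, 62 mm high, wall 6 mm (mouth 40 mm across). Origin at the centre of its underside. Stands on the bench 21 to 27 cm to one side of the hook (the stand's +y or -y), within 3 cm of being level with it along the stand's x
- jar_mouth (a point): Centre of the open jar's mouth, at the height of its rim, 62 mm above the bench
- jar_closed: The same jar with a blue screw lid on, 80 mm high, 58 mm across the lid; stands on the other side of the stand. Leave it alone. Origin at the centre of its underside
- bottle: Amber reagent bottle, 64 mm across, 150 mm high, beyond one of the jars. Leave it alone. Origin at the centre of its underside
- tube_rack: Orange tube rack, 70 by 150 mm, 55 mm high, beyond one of the jars. Leave it alone. Origin at the centre of its underside
There are look-alikes about, which are no part of the job. Leave any red look-alike of the jar_open alone.

How it is judged (in metres and radians):
On the way, in this order (a step that is already met when the one before it is completed fails the run):
1. The pan is off the hook: held in the air by its green grip (grasp point within 35 mm of it), its bar at least 4 cm from the hook, free of the stand, the ball in the middle (distance between the grasp point and pan_grip below 0.035 m and distance between pan_bar and stand_hook above 0.04 m and contact force between pan and stand below 0.05 N and contact force between the fingers and pan above 0.5 N and height (world z) of pan above 0.05 m and distance between ball_center and pan_middle below 0.025 m), for 0.1 s.
2. The pan has been turned a quarter turn (within 17 degrees) from how it hung, held level in the air, the ball in the middle (angle between the x axis of pan and the x axis of stand, either way round above 1.27 rad and angle between pan's own z axis and vertical below 0.15 rad and contact force between the fingers and pan above 0.5 N and height (world z) of pan above 0.05 m and distance between ball_center and pan_middle below 0.025 m), for 0.2 s.
At the end, for the whole second after the job is handed in: Pan held by its grip (35 mm) in the air, still, level (7 deg), a quarter turn (17 deg) from how it hung, lip end within 18 mm of the jar mouth's middle and 6 to 45 mm above it, clear of jars and stand; ball at rest within 13 mm of the middle; others upright, moved under 20 mm (distance between the grasp point and pan_grip below 0.035 m and contact force between pan and jar_closed below 0.05 N and contact force between the fingers and pan above 0.5 N and contact force between pan and stand below 0.05 N and contact force between pan and jar_open below 0.05 N and height (world z) of pan above 0.04 m and horizontal distance between pan_lip and jar_mouth below 0.018 m and z of pan_lip in the frame of jar_mouth between 0.006 and 0.045 m and angle between pan's own z axis and vertical below 0.12 rad and angle between the x axis of pan and the x axis of stand, either way round above 1.27 rad and distance between ball_center and pan_middle below 0.013 m and linear speed of pan below 0.03 m/s and linear speed of ball below 0.05 m/s and angle between each of jar_open, jar_closed, bottle, tube_rack's own z axis and vertical below 0.1 rad and distance of each of jar_open, jar_closed, bottle, tube_rack from where it was at the start of the episode below 0.02 m); the arm keeps its last pose, push and grip.
It fails at once if The ball rolls more than 25 mm away from the middle of the dish (distance between ball_center and pan_middle above 0.025 m).
It fails at once if The pan is tipped by more than 14 degrees (angle between pan's own z axis and vertical above 0.25 rad).
It fails at once if The pan bumps the open jar (contact force between pan and jar_open above 1 N).
It fails at once if A jar, the bottle or the tube rack is shifted by more than 20 mm or knocked over (distance of any of jar_open, jar_closed, bottle, tube_rack from where it was at the start of the episode above 0.02 m or angle between any of jar_open, jar_closed, bottle, tube_rack's own z axis and vertical above 0.3 rad).
It also fails if it takes over 53 s, if anything falls off the work surface, if the arm or the gripper's body presses on something with over 40 N, if the wrist force passes 120 N, or if a joint passes its speed limit or range.

## Working session

There is one attempt and no reset: what is moved stays moved. The work goes in short steps, Python scripts to look and compute and a shell command to move; the robot and the scene stay as the last step left them, time stands still between calls to the robot, and variables do not carry over. Pictures are saved under pics/ and viewed, and the job is handed in when it is done.

```bash
mkdir -p pics; cat > h.py <<'E'
import numpy as np, cv2
from workcell import telemetry, cams, arm
def K(c):
    f=200/np.tan(np.radians(c["vfov"])/2); return np.array([[f,0,c["cx"]],[0,f,c["cy"]],[0,0,1.]])
def ray(c,u,v):
    p=cv2.undistortPoints(np.array([[[u,v]]],float),K(c),np.array(c["dist_coeffs"],float))[0,0]
    return np.array(c["position"]),np.array(c["rotation"])@np.array([p[0],p[1],1])
def onz(c,u,v,z):
    o,d=ray(c,u,v); return o+d*(z-o[2])/d[2]
def dep(c,u,v):
    o,d=ray(c,u,v); return o+d*c["depth"][int(round(v)),int(round(u))]
def cloud(c):
    vs,us=np.mgrid[0:400,0:640]; uv=np.stack([us.ravel(),vs.ravel()],1).astype(float)[:,None]
    p=cv2.undistortPoints(uv,K(c),np.array(c["dist_coeffs"],float))[:,0]
    d=c["depth"].ravel(); P=np.c_[p,np.ones(len(p))]*d[:,None]
    return (P@np.array(c["rotation"]).T+np.array(c["position"])).reshape(400,640,3)
def proj(c,P):
    R=np.array(c["rotation"]); q=R.T@(np.array(P,float)-np.array(c["position"]))
    return cv2.projectPoints(q[None],np.zeros(3),np.zeros(3),K(c),np.array(c["dist_coeffs"],float))[0][0,0]
E
python3 - <<'E'
from h import *
np.set_printoptions(precision=4,suppress=True)
for n in("side","top"):
    c=cams.capture(n); cv2.imwrite(f"pics/{n}0.png",c["frame"]); print(n,c["vfov"],c["position"],np.array(c["rotation"]))
    
s=telemetry.sense(); print({k:np.round(v,4) for k,v in s.items()})
E
```

```text
side 42.51625355879085 [0.0476 0.8617 1.0275] [[-0.8478 -0.3388  0.4079]
 [-0.5302  0.5599 -0.6367]
 [-0.0127 -0.7561 -0.6544]]
top 51.96185696007472 [ 0.3906 -0.0174  1.3654] [[ 0.0034 -0.9851  0.172 ]
 [-1.     -0.0049 -0.0081]
 [ 0.0088 -0.172  -0.9851]]
{'time_s': np.float64(0.1), 'qpos': array([63.728 , 34.3835, -0.1464, 91.6771,  0.1027, 54.0252, -4.5724]), 'joint_vel': array([ 0.151 , -0.177 , -0.0216, -0.0852, -0.0349, -0.0443,  0.0162]), 'effort': array([  0.0057, -77.7996,   1.5705, -25.8623,   0.0126,   0.0056,
        -0.    ]), 'tcp_pos': array([ 0.27  , -0.6724,  0.2305]), 'tool_rot': array([[ 0.928 ,  0.3727, -0.0007],
       [ 0.3727, -0.928 ,  0.0013],
       [-0.0001, -0.0015, -1.    ]]), 'wrist_force': array([ 0.1011,  0.2847, -0.4467]), 'moment': array([ 0.0165,  0.0045, -0.0542]), 'opening': np.float64(0.0855)}
```

```bash
sleep 1
```

```text
(no output)
```

View pics/side0.png

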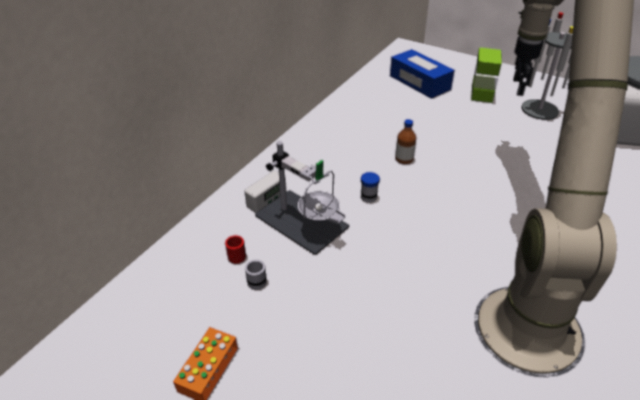

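View pics/top0.png

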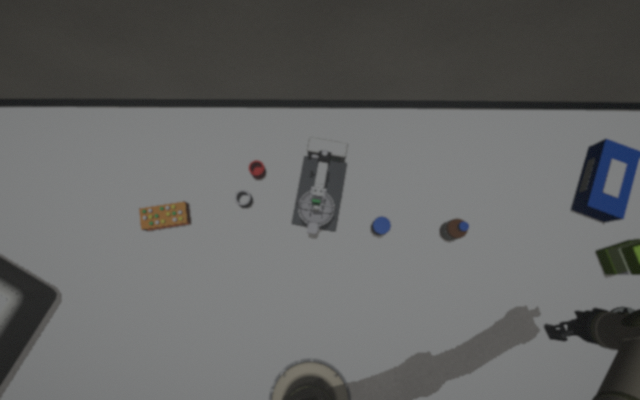

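Side: pan hung at about (318,205) with its green grip at (319,170). The grey open jar is at (256,273), the red look-alike at (235,248), the closed jar at (370,185), the bottle at (405,143) and the rack at (207,362).
Top: grip (317,200), open jar (244,199), red cup (258,169), closed jar (381,226).
The grey cup with the black band fits jar_open and the red one is the decoy. I'll confirm this in enlarged crops.

```bash
python3 - <<'E'
import cv2,numpy as np
a=cv2.imread("pics/side0.png")[130:300,200:400]; b=cv2.imread("pics/top0.png")[120:250,220:410]
a=cv2.resize(a,None,fx=3.5,fy=3.5,interpolation=2); b=cv2.resize(b,None,fx=4,fy=4,interpolation=2); 
b=np.clip(b*1.5,0,255).astype('uint8')
cv2.imwrite("pics/sidez.png",a); cv2.imwrite("pics/topz.png",b)
E
```

```text
(no output)
```

View pics/sidez.png

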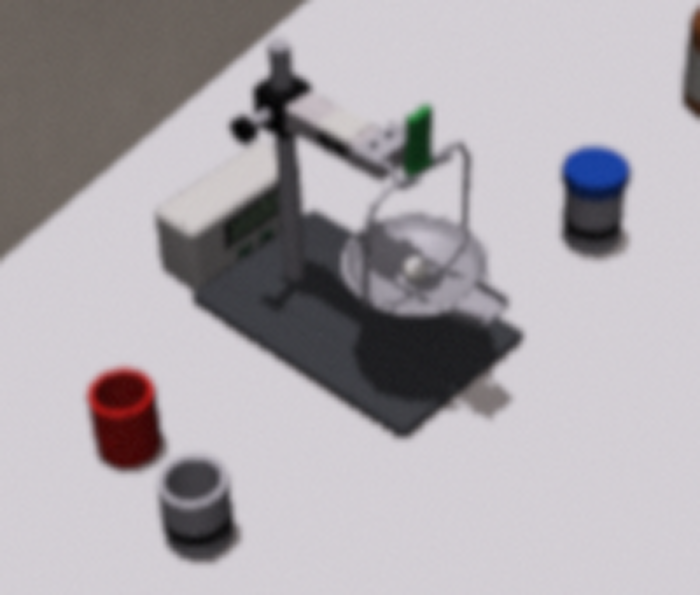

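View pics/topz.png

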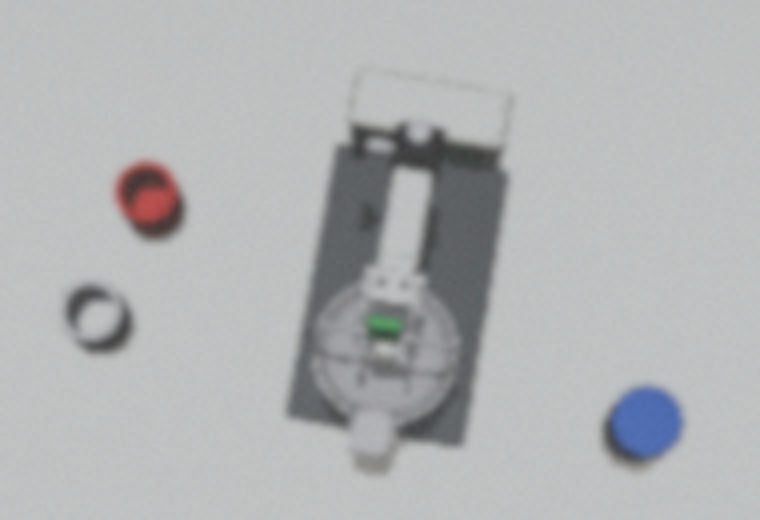

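The crops confirm it: the grey cup with the black band at side (256,273) / top (244,199) is jar_open, and the red one is the decoy. Next I measure positions.

```bash
cat > m.py <<'E'
from h import *
np.set_printoptions(precision=4,suppress=True)
def green(c,box):
    x0,x1,y0,y1=box; h=cv2.cvtColor(c["frame"],cv2.COLOR_BGR2HSV)
    m=np.zeros((400,640),np.uint8); m[y0:y1,x0:x1]=cv2.inRange(h,(45,100,30),(80,255,255))[y0:y1,x0:x1]
    return m
def tri(rs):
    A=0;b=0
    for o,d in rs:
        d=d/np.linalg.norm(d);M=np.eye(3)-np.outer(d,d);A=A+M;b=b+M@o
    return np.linalg.solve(A,b)
E
python3 - <<'E'
from m import *
S=cams.capture("side");T=cams.capture("top")
rs=[]
for c,box in((S,(300,340,150,190)),(T,(300,335,185,215))):
    m=green(c,box);v,u=np.nonzero(m);print(len(u),u.mean(),v.mean(),u.min(),u.max(),v.min(),v.max());rs.append(ray(c,u.mean(),v.mean()))
    P=cloud(c)[m>0];print("depth med",np.median(P,0),P.min(0),P.max(0))
    Pm=P[abs(P[:,2]-np.median(P[:,2]))<.04]
print("grip tri",tri(rs))
# top cloud heights
P=cloud(T); 
for name,lo,hi,(x0,x1,y0,y1) in(("beam",.18,.215,(300,340,150,195)),("readout",.06,.078,(300,355,130,165)),("jar rim",.055,.07,(232,258,187,213)),("closed",.07,.09,(365,400,210,240)),("plate",.005,.02,(285,355,145,240)),("rim pan",.09,.115,(290,345,180,245))):
    m=np.zeros((400,640),bool);m[y0:y1,x0:x1]=1;m&=(P[...,2]>lo)&(P[...,2]<hi);Q=P[m]
    mn,mx=Q[:,:2].min(0),Q[:,:2].max(0); r=cv2.minAreaRect(Q[:,:2].astype(np.float32));print(name,len(Q),Q.mean(0),mn,mx,r)
# jar circle
g=cv2.cvtColor(S["frame"],cv2.COLOR_BGR2HSV)
P=cloud(S)
for name,lo,hi,(x0,x1,y0,y1) in(("jar rim S",.05,.07,(240,272,255,290)),("plate S",.004,.02,(250,355,180,255))):
    m=np.zeros((400,640),bool);m[y0:y1,x0:x1]=1;m&=(P[...,2]>lo)&(P[...,2]<hi);Q=P[m]
    print(name,len(Q),Q.mean(0),Q.min(0),Q.max(0),cv2.minAreaRect(Q[:,:2].astype(np.float32)))
E
```

```text
88 318.8636363636364 170.17045454545453 316 322 161 178
depth med [ 0.5896 -0.0123  0.2306] [ 0.0476 -0.023   0.2065] [0.5957 0.8617 1.0275]
10 315.6 200.7 313 318 200 202
depth med [ 0.5917 -0.0172  0.2511] [ 0.5887 -0.0241  0.2494] [ 0.5946 -0.0103  0.2565]
grip tri [ 0.5955 -0.0182  0.2243]
beam 509 [ 0.6825 -0.0283  0.2044] [ 0.6184 -0.0592] [0.7485 0.0056] ((0.6834372878074646, -0.02690250426530838), (0.1300562024116516, 0.06484733521938324), 0.09798386693000793)
readout 540 [ 0.8051 -0.054   0.0698] [ 0.7711 -0.1202] [0.8411 0.0118] ((0.8050094842910767, -0.05293414741754532), (0.13002482056617737, 0.0514693520963192), 79.1524658203125)
jar rim 89 [0.6366 0.2208 0.0613] [0.6113 0.1948] [0.6616 0.2462] ((0.6367219686508179, 0.22100192308425903), (0.050258174538612366, 0.04768560081720352), 45.60124588012695)
closed 260 [ 0.5461 -0.2237  0.0801] [ 0.5178 -0.2536] [ 0.5755 -0.1962] ((0.5465651154518127, -0.2234230935573578), (0.056231122463941574, 0.05612920597195625), 21.632736206054688)
plate 1798 [ 0.6772 -0.0356  0.0116] [ 0.5076 -0.1491] [0.8329 0.0865] ((0.6710437536239624, -0.030221492052078247), (0.2340957522392273, 0.3263651132583618), 89.35675811767578)
rim pan 761 [ 0.5842 -0.0154  0.0982] [ 0.5152 -0.0717] [0.6487 0.0402] ((0.5910727977752686, -0.011134177446365356), (0.11137259751558304, 0.1290436089038849), 46.6544303894043)
jar rim S 229 [0.6348 0.2225 0.0594] [0.6092 0.1947 0.05  ] [0.6626 0.2505 0.0678] ((0.6348465085029602, 0.2215668261051178), (0.05027839168906212, 0.053110286593437195), 27.788801193237305)
plate S 3320 [ 0.6556 -0.018   0.012 ] [ 0.4683 -0.272   0.004 ] [0.8994 0.1522 0.0199] ((0.6796339750289917, -0.05172070860862732), (0.32806825637817383, 0.3215043842792511), 31.350128173828125)
```

```bash
python3 - <<'E'
from m import *
T=cams.capture("top");S=cams.capture("side")
def rect(c,box,thr):
    x0,x1,y0,y1=box;g=cv2.cvtColor(c["frame"],cv2.COLOR_BGR2GRAY)
    m=np.zeros((400,640),np.uint8);m[y0:y1,x0:x1]=(g[y0:y1,x0:x1]<thr)*255
    m=cv2.morphologyEx(m,cv2.MORPH_OPEN,np.ones((3,3)))
    cs=max(cv2.findContours(m,0,1)[0],key=cv2.contourArea)[:,0]
    q=np.array([onz(c,u,v,.012)[:2] for u,v in cs],np.float32);return q
q=rect(T,(285,355,150,245),90);print("plate",cv2.minAreaRect(q),q.min(0),q.max(0))
# left & right plate edges rows: scan for gradient
g=cv2.cvtColor(T["frame"],cv2.COLOR_BGR2GRAY).astype(float)
for side in(0,1):
    pts=[]
    for v in range(162,224,2):
        row=g[v,285:355]; d=np.diff(row)
        i=int(np.argmin(d[:25])) if side==0 else 42+int(np.argmax(d[42:]))
        pts.append(onz(T,285+i+.5,v,.012)[:2])
    pts=np.array(pts,np.float32);l=cv2.fitLine(pts,cv2.DIST_HUBER,0,.01,.01).ravel();print("edge yaw",np.degrees(np.arctan2(l[1],l[0])*1)%180,l)
P=cloud(T)
# lip/pan: points z .09-.12
m=np.zeros((400,640),bool);m[180:245,290:345]=1;m&=(P[...,2]>.099)&(P[...,2]<.109);Q=P[m]
A=np.c_[2*Q[:,:2],np.ones(len(Q))]
# robust circle on rim
w=np.ones(len(Q),bool)
for k in range(8):
    s=np.linalg.lstsq(A[w],(Q[w,:2]**2).sum(1),rcond=None)[0];r=np.hypot(*(Q[:,:2]-s[:2]).T);rr=np.median(r[w]);w=abs(r-.0555)<.006
    if w.sum()<10:break
print("pan circ",s[:2],rr,w.sum())
lip=Q[np.hypot(*(Q[:,:2]-s[:2]).T)>.065];print("lip",lip.mean(0),len(lip),np.degrees(np.arctan2(*(s[:2]-lip.mean(0)[:2])[::-1])))
# grip plate
for c,n,b in((T,"T",(300,335,185,215)),(S,"S",(300,340,150,190))):
    x0,x1,y0,y1=b;P=cloud(c);m=np.zeros((400,640),bool);m[y0:y1,x0:x1]=1;m&=(P[...,2]>.215)&(P[...,2]<.265);Q=P[m];print(n,len(Q),Q.mean(0),Q.min(0),Q.max(0));l=cv2.fitLine(Q[:,:2].astype(np.float32),cv2.DIST_HUBER,0,.01,.01).ravel();print(np.degrees(np.arctan2(l[1],l[0])),cv2.minAreaRect(Q[:,:2].astype(np.float32)))
E
```

```text
plate ((0.675448477268219, -0.03217068314552307), (0.14796817302703857, 0.267302542924881), 80.41919708251953) [ 0.5372 -0.1204] [0.8087 0.0607]
edge yaw 170.35559 [ 0.9859 -0.1675  0.6471  0.0483]
edge yaw 170.29712 [ 0.9857 -0.1685  0.6606 -0.1048]
pan circ [ 0.5946 -0.0167] 0.0532522105139365 164
lip [ 0.5238 -0.0057  0.1018] 28 -8.860788541668423
T 42 [ 0.5912 -0.0163  0.244 ] [ 0.5877 -0.0271  0.2166] [ 0.5973 -0.0046  0.2571]
82.5278 ((0.5921628475189209, -0.01609344780445099), (0.023062314838171005, 0.007227120455354452), 80.1059341430664)
S 110 [ 0.5896 -0.0152  0.238 ] [ 0.5716 -0.032   0.2151] [0.5962 0.0064 0.2571]
80.15019 ((0.585294783115387, -0.01457967422902584), (0.03891830891370773, 0.02114218659698963), 80.47600555419922)
```

```bash
python3 -m jog '[{"dz":-0.06,"gripper":0},{"dz":-0.12,"gripper":0},{"dz":-0.17,"gripper":0},{"dx":0.045,"dy":-0.04,"dz":-0.17,"rz":-5,"gripper":0},{"dx":0.09,"dy":-0.08,"dz":-0.17,"rz":-10,"gripper":0},{"dx":0.135,"dy":-0.12,"dz":-0.17,"rz":-15,"gripper":0},{"dx":0.18,"dy":-0.16,"dz":-0.17,"rz":-20,"gripper":0},{"dx":0.225,"dy":-0.2,"dz":-0.17,"rz":-25,"gripper":0},{"dx":0.27,"dy":-0.24,"dz":-0.17,"rz":-30,"gripper":0},{"dx":0.315,"dy":-0.28,"dz":-0.17,"rz":-35,"gripper":0},{"dx":0.36,"dy":-0.32,"dz":-0.17,"rz":-40,"gripper":0},{"dx":0.405,"dy":-0.36,"dz":-0.17,"rz":-45,"gripper":0},{"dx":0.45,"dy":-0.4,"dz":-0.17,"rz":-50,"gripper":0},{"dx":0.495,"dy":-0.44,"dz":-0.17,"rz":-54,"gripper":0},{"dx":0.53,"dy":-0.475,"dz":-0.17,"rz":-58.4,"gripper":0},{"dx":0.544,"dy":-0.488,"dz":-0.17,"rz":-58.4,"gripper":0},{"dx":0.544,"dy":-0.488,"dz":-0.15,"rz":-58.4,"gripper":0},{"dx":0.544,"dy":-0.488,"dz":-0.13,"rz":-58.4,"gripper":0},{"dx":0.544,"dy":-0.488,"dz":-0.13,"rz":-58.4,"gripper":0}]'
python3 - <<'E'
from m import *
s=telemetry.sense();print(s["tcp_pos"],s["tool_rot"],s["qpos"],s["opening"])
for n in("side","top"):
    c=cams.capture(n);cv2.imwrite(f"pics/{n}1.png",c["frame"]);P=cloud(c)
    b=(222,250,232,265) if n=="side" else (247,270,158,182)
    Q=P[b[2]:b[3],b[0]:b[1]].reshape(-1,3);Q=Q[(Q[:,2]>.04)&(Q[:,2]<.1)];print("red",Q.min(0),Q.max(0),cv2.minAreaRect(Q[:,:2].astype(np.float32)))
    if n=="side": cv2.imwrite("pics/side1z.png",cv2.resize(c["frame"][60:280,180:420],None,fx=2.5,fy=2.5,interpolation=2))
E
```

```text
[ 0.2701 -0.6727  0.231 ] [[ 0.928   0.3726 -0.0002]
 [ 0.3726 -0.928   0.0004]
 [-0.0001 -0.0004 -1.    ]] [63.7308 34.3532 -0.143  91.6504  0.1035 54.0223 -4.573 ] 0.08552895557823738
red [0.6534 0.1514 0.0401] [0.7626 0.2256 0.0691] ((0.7125265002250671, 0.1994594782590866), (0.05097024887800217, 0.11600697040557861), 47.770172119140625)
red [0.7108 0.1541 0.0407] [0.7623 0.2039 0.0679] ((0.7351561784744263, 0.17890115082263947), (0.049745120108127594, 0.05074860900640488), 42.70812225341797)invalid input
```

View pics/side1z.png

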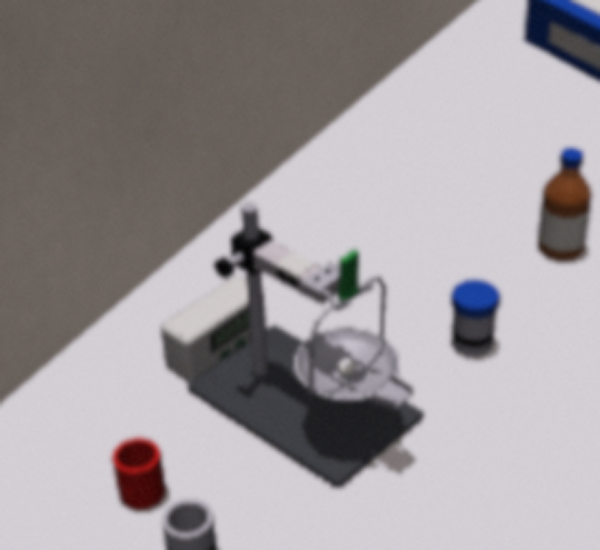

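The call was refused and the arm has not moved. Rows probably need every key, so I'll send them in full. The red cup is at (0.736, 0.179), clear of the planned final pose.

```bash
python3 -m jog '[{"rx":0,"ry":0,"rz":0,"dx":0,"dy":0,"dz":-0.06,"gripper":0},{"rx":0,"ry":0,"rz":0,"dx":0,"dy":0,"dz":-0.12,"gripper":0},{"rx":0,"ry":0,"rz":0,"dx":0,"dy":0,"dz":-0.17,"gripper":0},{"rx":0,"ry":0,"rz":-5,"dx":0.045,"dy":-0.04,"dz":-0.17,"gripper":0},{"rx":0,"ry":0,"rz":-10,"dx":0.09,"dy":-0.08,"dz":-0.17,"gripper":0},{"rx":0,"ry":0,"rz":-15,"dx":0.135,"dy":-0.12,"dz":-0.17,"gripper":0},{"rx":0,"ry":0,"rz":-20,"dx":0.18,"dy":-0.16,"dz":-0.17,"gripper":0},{"rx":0,"ry":0,"rz":-25,"dx":0.225,"dy":-0.2,"dz":-0.17,"gripper":0},{"rx":0,"ry":0,"rz":-30,"dx":0.27,"dy":-0.24,"dz":-0.17,"gripper":0},{"rx":0,"ry":0,"rz":-35,"dx":0.315,"dy":-0.28,"dz":-0.17,"gripper":0},{"rx":0,"ry":0,"rz":-40,"dx":0.36,"dy":-0.32,"dz":-0.17,"gripper":0},{"rx":0,"ry":0,"rz":-45,"dx":0.405,"dy":-0.36,"dz":-0.17,"gripper":0},{"rx":0,"ry":0,"rz":-50,"dx":0.45,"dy":-0.4,"dz":-0.17,"gripper":0},{"rx":0,"ry":0,"rz":-54,"dx":0.495,"dy":-0.44,"dz":-0.17,"gripper":0},{"rx":0,"ry":0,"rz":-58.4,"dx":0.53,"dy":-0.475,"dz":-0.17,"gripper":0},{"rx":0,"ry":0,"rz":-58.4,"dx":0.544,"dy":-0.488,"dz":-0.17,"gripper":0},{"rx":0,"ry":0,"rz":-58.4,"dx":0.544,"dy":-0.488,"dz":-0.15,"gripper":0},{"rx":0,"ry":0,"rz":-58.4,"dx":0.544,"dy":-0.488,"dz":-0.13,"gripper":0},{"rx":0,"ry":0,"rz":-58.4,"dx":0.544,"dy":-0.488,"dz":-0.13,"gripper":0}]'
python3 - <<'E'
from m import *
s=telemetry.sense();print(s["tcp_pos"],s["tool_rot"],s["qpos"],s["opening"])
for n in("side","top"):
    c=cams.capture(n);cv2.imwrite(f"pics/{n}2.png",c["frame"])
    if n=="side": cv2.imwrite("pics/side2z.png",cv2.resize(c["frame"][60:280,180:420],None,fx=2.5,fy=2.5,interpolation=2))
E
```

```text
time_s: 2.78
tcp_pos: [0.5923, -0.0184, 0.36]
tool_rot: [[0.171, 0.985, -0.003], [0.985, -0.171, -0.0], [-0.001, -0.003, -1.0]]
wrist_force: [-0.2, -0.2, 0.1]
opening: 0.0424
[ 0.5923 -0.0184  0.36  ] [[ 0.1707  0.9853 -0.003 ]
 [ 0.9853 -0.1707 -0.0005]
 [-0.001  -0.0028 -1.    ]] [ 15.319   20.0813 -26.2369  99.1449   9.7874  63.2125 -23.8222] 0.042395458206309966
```

View pics/side2z.png

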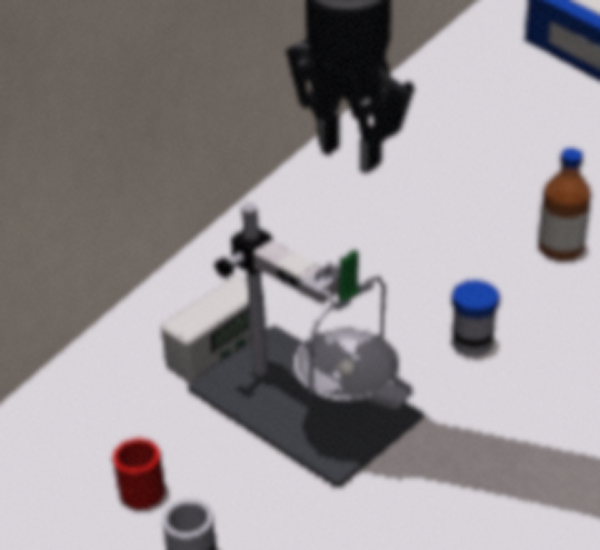

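The half-open fingers at crop (328,150) and (370,170) are centred over the green grip (347,275). I'll descend around it.

```bash
python3 -m jog '[{"rx":0,"ry":0,"rz":0,"dx":0.0015,"dy":0.0005,"dz":0.03,"gripper":0},{"rx":0,"ry":0,"rz":0,"dx":0.0015,"dy":0.0005,"dz":0.06,"gripper":0},{"rx":0,"ry":0,"rz":0,"dx":0.0015,"dy":0.0005,"dz":0.085,"gripper":0},{"rx":0,"ry":0,"rz":0,"dx":0.0015,"dy":0.0005,"dz":0.1,"gripper":0},{"rx":0,"ry":0,"rz":0,"dx":0.0015,"dy":0.0005,"dz":0.115,"gripper":0},{"rx":0,"ry":0,"rz":0,"dx":0.0015,"dy":0.0005,"dz":0.125,"gripper":0},{"rx":0,"ry":0,"rz":0,"dx":0.0015,"dy":0.0005,"dz":0.134,"gripper":0},{"rx":0,"ry":0,"rz":0,"dx":0.0015,"dy":0.0005,"dz":0.139,"gripper":0},{"rx":0,"ry":0,"rz":0,"dx":0.0015,"dy":0.0005,"dz":0.139,"gripper":0}]'
python3 - <<'E'
from m import *
c=cams.capture("side");cv2.imwrite("pics/side3z.png",cv2.resize(c["frame"][110:240,240:400],None,fx=5,fy=4.6,interpolation=2))
m=green(c,(300,340,140,190));v,u=np.nonzero(m);print(len(u),u.mean(),v.mean())
T=cams.capture("top");cv2.imwrite("pics/top3z.png",cv2.resize(T["frame"][140:250,220:400],None,fx=4,fy=4,interpolation=2))
E
```

```text
time_s: 4.0
tcp_pos: [0.594, -0.0165, 0.2227]
tool_rot: [[0.17, 0.985, -0.0], [0.985, -0.17, -0.0], [-0.0, -0.0, -1.0]]
wrist_force: [-0.6, -0.5, -0.7]
opening: 0.0427
99 319.050505050505 170.44444444444446
```

View pics/side3z.png

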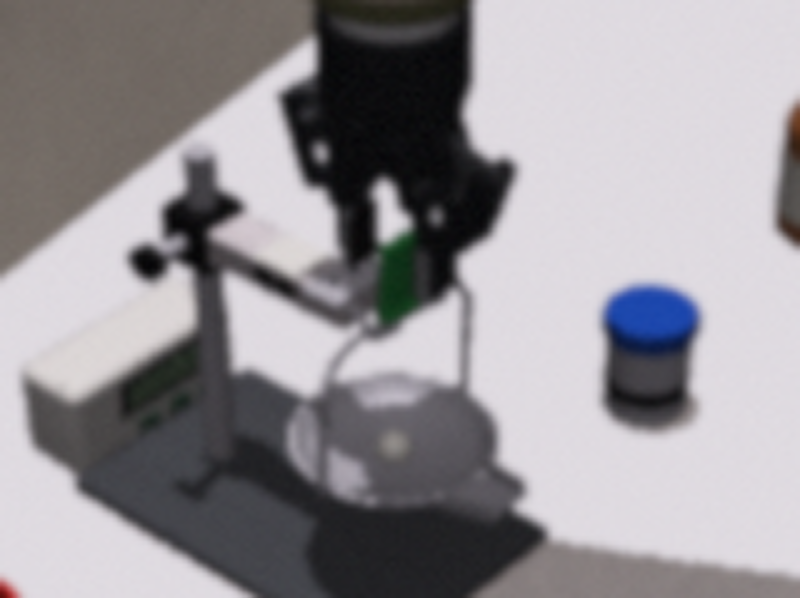

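The plate sits between the fingers at crop (397,280), and the ball is in mid-dish at (393,445). I'll close in steps so the contact is gentle.

```bash
python3 -m jog '[{"rx":0,"ry":0,"rz":0,"dx":0,"dy":-0.0008,"dz":0,"gripper":0.2},{"rx":0,"ry":0,"rz":0,"dx":0,"dy":-0.0008,"dz":0,"gripper":0.4},{"rx":0,"ry":0,"rz":0,"dx":0,"dy":-0.0008,"dz":0,"gripper":0.55},{"rx":0,"ry":0,"rz":0,"dx":0,"dy":-0.0008,"dz":0,"gripper":0.65},{"rx":0,"ry":0,"rz":0,"dx":0,"dy":-0.0008,"dz":0,"gripper":0.7},{"rx":0,"ry":0,"rz":0,"dx":0,"dy":-0.0008,"dz":0,"gripper":0.74},{"rx":0,"ry":0,"rz":0,"dx":0,"dy":-0.0008,"dz":0,"gripper":0.78},{"rx":0,"ry":0,"rz":0,"dx":0,"dy":-0.0008,"dz":0,"gripper":0.82},{"rx":0,"ry":0,"rz":0,"dx":0,"dy":-0.0008,"dz":0,"gripper":0.88},{"rx":0,"ry":0,"rz":0,"dx":0,"dy":-0.0008,"dz":0,"gripper":1},{"rx":0,"ry":0,"rz":0,"dx":0,"dy":-0.0008,"dz":0,"gripper":1},{"rx":0,"ry":0,"rz":0,"dx":0,"dy":-0.0008,"dz":0,"gripper":1},{"rx":0,"ry":0,"rz":0,"dx":0,"dy":-0.0008,"dz":0,"gripper":1}]'
python3 - <<'E'
from m import *
c=cams.capture("side");cv2.imwrite("pics/side4z.png",cv2.resize(c["frame"][110:240,240:400],None,fx=5,fy=4.6,interpolation=2))
E
```

```text
time_s: 5.72
tcp_pos: [0.5936, -0.0163, 0.2232]
tool_rot: [[0.17, 0.985, 0.001], [0.985, -0.17, -0.0], [0.0, 0.001, -1.0]]
wrist_force: [3.1, -1.3, 0.4]
opening: 0.007
```

View pics/side4z.png

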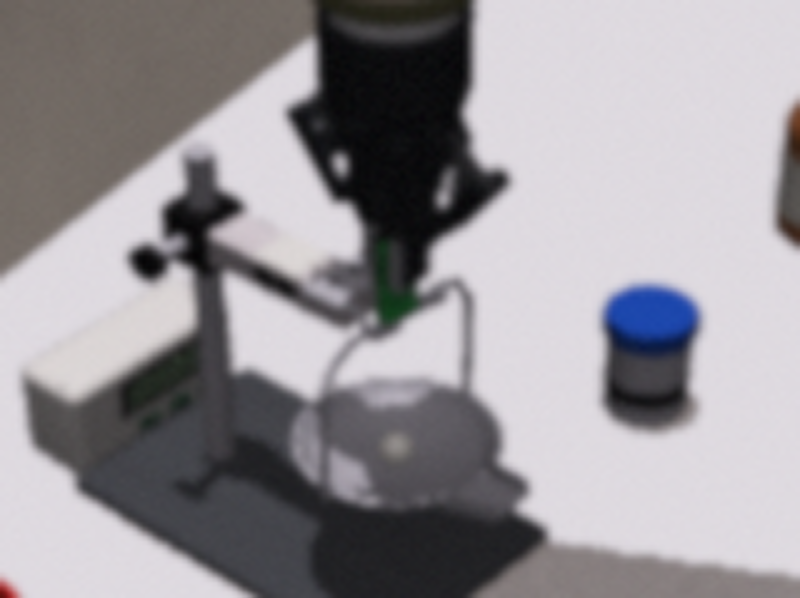

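Gripped: the opening is 7 mm, the ball is still at mid-dish (395,445), and there is a slight 3 N sideways preload. I'll lift slowly.

```bash
python3 -m jog '[{"rx":0,"ry":0,"rz":0,"dx":0,"dy":0,"dz":0,"gripper":1},{"rx":0,"ry":0,"rz":0,"dx":0,"dy":0,"dz":-0.001,"gripper":1},{"rx":0,"ry":0,"rz":0,"dx":0,"dy":0,"dz":-0.003,"gripper":1},{"rx":0,"ry":0,"rz":0,"dx":0,"dy":0,"dz":-0.006,"gripper":1},{"rx":0,"ry":0,"rz":0,"dx":0,"dy":0,"dz":-0.01,"gripper":1},{"rx":0,"ry":0,"rz":0,"dx":0,"dy":0,"dz":-0.014,"gripper":1},{"rx":0,"ry":0,"rz":0,"dx":0,"dy":0,"dz":-0.018,"gripper":1},{"rx":0,"ry":0,"rz":0,"dx":0,"dy":0,"dz":-0.022,"gripper":1},{"rx":0,"ry":0,"rz":0,"dx":0,"dy":0,"dz":-0.026,"gripper":1},{"rx":0,"ry":0,"rz":0,"dx":0,"dy":0,"dz":-0.03,"gripper":1},{"rx":0,"ry":0,"rz":0,"dx":0,"dy":0,"dz":-0.032,"gripper":1},{"rx":0,"ry":0,"rz":0,"dx":0,"dy":0,"dz":-0.033,"gripper":1},{"rx":0,"ry":0,"rz":0,"dx":0,"dy":0,"dz":-0.033,"gripper":1}]'
python3 - <<'E'
from m import *
print(telemetry.sense()["qpos"])
c=cams.capture("side");cv2.imwrite("pics/side5z.png",cv2.resize(c["frame"][110:240,240:400],None,fx=5,fy=4.6,interpolation=2))
E
```

```text
time_s: 7.4
tcp_pos: [0.5935, -0.0163, 0.2562]
tool_rot: [[0.17, 0.985, 0.001], [0.985, -0.17, -0.0], [0.0, 0.001, -1.0]]
wrist_force: [0.2, -0.4, -2.1]
opening: 0.0071
[ 13.6898  25.4548 -24.952  106.7477  13.5755  50.6485 -27.5987]
```

View pics/side5z.png

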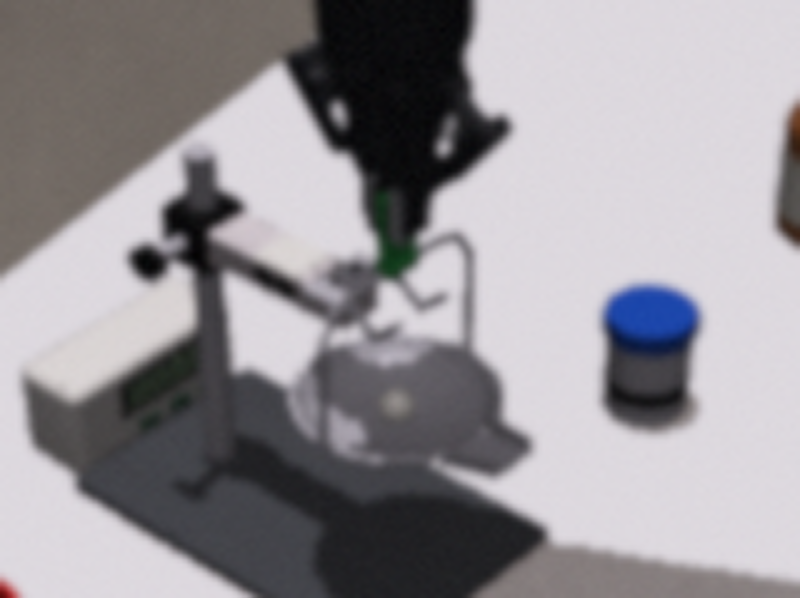

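The pan is off the hook, level, with the ball in the middle at crop (397,403). Next I draw it 84 mm to the front (tool −y).

```bash
python3 -m jog '[{"rx":0,"ry":0,"rz":0,"dx":0,"dy":-0.001,"dz":0,"gripper":1},{"rx":0,"ry":0,"rz":0,"dx":0,"dy":-0.003,"dz":0,"gripper":1},{"rx":0,"ry":0,"rz":0,"dx":0,"dy":-0.006,"dz":0,"gripper":1},{"rx":0,"ry":0,"rz":0,"dx":0,"dy":-0.01,"dz":0,"gripper":1},{"rx":0,"ry":0,"rz":0,"dx":0,"dy":-0.015,"dz":0,"gripper":1},{"rx":0,"ry":0,"rz":0,"dx":0,"dy":-0.021,"dz":0,"gripper":1},{"rx":0,"ry":0,"rz":0,"dx":0,"dy":-0.028,"dz":0,"gripper":1},{"rx":0,"ry":0,"rz":0,"dx":0,"dy":-0.035,"dz":0,"gripper":1},{"rx":0,"ry":0,"rz":0,"dx":0,"dy":-0.042,"dz":0,"gripper":1},{"rx":0,"ry":0,"rz":0,"dx":0,"dy":-0.049,"dz":0,"gripper":1},{"rx":0,"ry":0,"rz":0,"dx":0,"dy":-0.056,"dz":0,"gripper":1},{"rx":0,"ry":0,"rz":0,"dx":0,"dy":-0.063,"dz":0,"gripper":1},{"rx":0,"ry":0,"rz":0,"dx":0,"dy":-0.069,"dz":0,"gripper":1},{"rx":0,"ry":0,"rz":0,"dx":0,"dy":-0.074,"dz":0,"gripper":1},{"rx":0,"ry":0,"rz":0,"dx":0,"dy":-0.078,"dz":0,"gripper":1},{"rx":0,"ry":0,"rz":0,"dx":0,"dy":-0.081,"dz":0,"gripper":1},{"rx":0,"ry":0,"rz":0,"dx":0,"dy":-0.083,"dz":0,"gripper":1},{"rx":0,"ry":0,"rz":0,"dx":0,"dy":-0.084,"dz":0,"gripper":1},{"rx":0,"ry":0,"rz":0,"dx":0,"dy":-0.084,"dz":0,"gripper":1}]'
python3 - <<'E'
from m import *
print(telemetry.sense()["qpos"])
c=cams.capture("side");cv2.imwrite("pics/side6z.png",cv2.resize(c["frame"][110:240,240:400],None,fx=5,fy=4.6,interpolation=2))
E
```

```text
time_s: 9.82
tcp_pos: [0.5108, -0.002, 0.256]
tool_rot: [[0.17, 0.985, 0.001], [0.985, -0.17, -0.0], [0.0, 0.001, -1.0]]
wrist_force: [-0.1, -0.5, -1.0]
opening: 0.0072
[ 14.0653  19.6893 -26.4309 116.6505  12.0185  46.1617 -29.1985]
```

View pics/side6z.png

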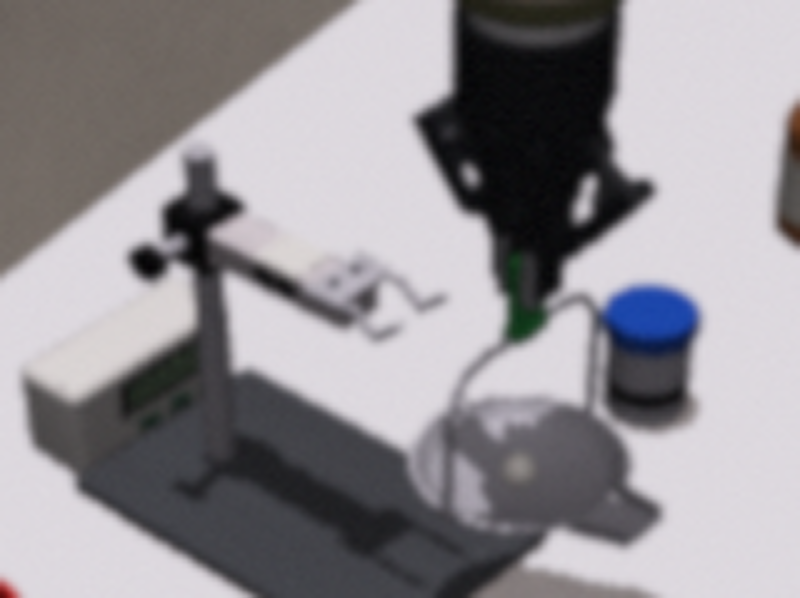

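Clear of the hook with the ball centred at (518,467). Now sideways 160 mm towards the open jar (tool +x).

```bash
python3 -m jog '[{"rx":0,"ry":0,"rz":0,"dx":0.001,"dy":0,"dz":0,"gripper":1},{"rx":0,"ry":0,"rz":0,"dx":0.004,"dy":0,"dz":0,"gripper":1},{"rx":0,"ry":0,"rz":0,"dx":0.009,"dy":0,"dz":0,"gripper":1},{"rx":0,"ry":0,"rz":0,"dx":0.016,"dy":0,"dz":0,"gripper":1},{"rx":0,"ry":0,"rz":0,"dx":0.025,"dy":0,"dz":0,"gripper":1},{"rx":0,"ry":0,"rz":0,"dx":0.036,"dy":0,"dz":0,"gripper":1},{"rx":0,"ry":0,"rz":0,"dx":0.047,"dy":0,"dz":0,"gripper":1},{"rx":0,"ry":0,"rz":0,"dx":0.058,"dy":0,"dz":0,"gripper":1},{"rx":0,"ry":0,"rz":0,"dx":0.069,"dy":0,"dz":0,"gripper":1},{"rx":0,"ry":0,"rz":0,"dx":0.08,"dy":0,"dz":0,"gripper":1},{"rx":0,"ry":0,"rz":0,"dx":0.091,"dy":0,"dz":0,"gripper":1},{"rx":0,"ry":0,"rz":0,"dx":0.102,"dy":0,"dz":0,"gripper":1},{"rx":0,"ry":0,"rz":0,"dx":0.113,"dy":0,"dz":0,"gripper":1},{"rx":0,"ry":0,"rz":0,"dx":0.124,"dy":0,"dz":0,"gripper":1},{"rx":0,"ry":0,"rz":0,"dx":0.134,"dy":0,"dz":0,"gripper":1},{"rx":0,"ry":0,"rz":0,"dx":0.143,"dy":0,"dz":0,"gripper":1},{"rx":0,"ry":0,"rz":0,"dx":0.15,"dy":0,"dz":0,"gripper":1},{"rx":0,"ry":0,"rz":0,"dx":0.155,"dy":0,"dz":0,"gripper":1},{"rx":0,"ry":0,"rz":0,"dx":0.158,"dy":0,"dz":0,"gripper":1},{"rx":0,"ry":0,"rz":0,"dx":0.16,"dy":0,"dz":0,"gripper":1}]'
python3 - <<'E'
from m import *
print(telemetry.sense()["qpos"])
c=cams.capture("side");cv2.imwrite("pics/side7z.png",cv2.resize(c["frame"][110:300,220:420],None,fx=4,fy=3.1,interpolation=2))
E
```

```text
time_s: 12.38
tcp_pos: [0.5381, 0.1556, 0.256]
tool_rot: [[0.17, 0.985, 0.001], [0.985, -0.17, -0.0], [0.0, 0.001, -1.0]]
wrist_force: [-0.1, -0.0, -2.4]
opening: 0.0073
[ -2.2557  23.3541 -27.054  110.7882  13.8695  48.9748 -46.3889]
```

View pics/side7z.png

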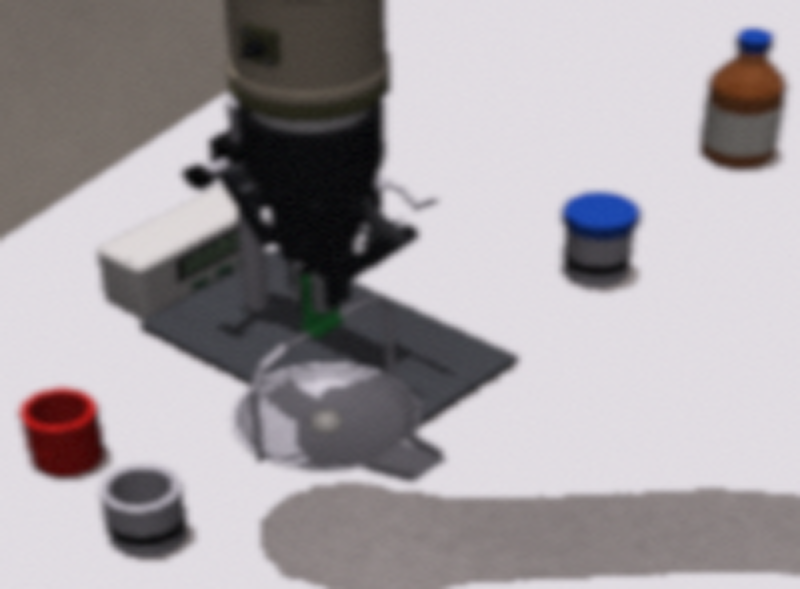

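The pan is beside the stand with the ball centred at (325,420). Joint 7 falls as the pan turns, so I'll turn 82° (the limit allows ±17°) to keep margin from its end stop.

```bash
python3 -m jog '[{"rx":0,"ry":0,"rz":1,"dx":0,"dy":0,"dz":0,"gripper":1},{"rx":0,"ry":0,"rz":3,"dx":0,"dy":0,"dz":0,"gripper":1},{"rx":0,"ry":0,"rz":6,"dx":0,"dy":0,"dz":0,"gripper":1},{"rx":0,"ry":0,"rz":10,"dx":0,"dy":0,"dz":0,"gripper":1},{"rx":0,"ry":0,"rz":15,"dx":0,"dy":0,"dz":0,"gripper":1},{"rx":0,"ry":0,"rz":20,"dx":0,"dy":0,"dz":0,"gripper":1},{"rx":0,"ry":0,"rz":25,"dx":0,"dy":0,"dz":0,"gripper":1},{"rx":0,"ry":0,"rz":30,"dx":0,"dy":0,"dz":0,"gripper":1},{"rx":0,"ry":0,"rz":35,"dx":0,"dy":0,"dz":0,"gripper":1},{"rx":0,"ry":0,"rz":40,"dx":0,"dy":0,"dz":0,"gripper":1},{"rx":0,"ry":0,"rz":44,"dx":0,"dy":0,"dz":0,"gripper":1},{"rx":0,"ry":0,"rz":47,"dx":0,"dy":0,"dz":0,"gripper":1},{"rx":0,"ry":0,"rz":49,"dx":0,"dy":0,"dz":0,"gripper":1},{"rx":0,"ry":0,"rz":50,"dx":0,"dy":0,"dz":0,"gripper":1},{"rx":0,"ry":0,"rz":50,"dx":0,"dy":0,"dz":0,"gripper":1}]'
python3 - <<'E'
from m import *
print(telemetry.sense()["qpos"])
E
```

```text
time_s: 14.3
tcp_pos: [0.5382, 0.1559, 0.2561]
tool_rot: [[0.864, 0.503, 0.001], [0.503, -0.864, 0.0], [0.001, 0.0, -1.0]]
wrist_force: [-1.1, 0.1, -1.7]
opening: 0.0068
[-11.5469  21.9347 -14.1739 111.347    7.1589  47.4882 -89.3798]
```

```bash
python3 -m jog '[{"rx":0,"ry":0,"rz":1,"dx":0,"dy":0,"dz":0,"gripper":1},{"rx":0,"ry":0,"rz":3,"dx":0,"dy":0,"dz":0,"gripper":1},{"rx":0,"ry":0,"rz":6,"dx":0,"dy":0,"dz":0,"gripper":1},{"rx":0,"ry":0,"rz":10,"dx":0,"dy":0,"dz":0,"gripper":1},{"rx":0,"ry":0,"rz":14,"dx":0,"dy":0,"dz":0,"gripper":1},{"rx":0,"ry":0,"rz":18,"dx":0,"dy":0,"dz":0,"gripper":1},{"rx":0,"ry":0,"rz":22,"dx":0,"dy":0,"dz":0,"gripper":1},{"rx":0,"ry":0,"rz":26,"dx":0,"dy":0,"dz":0,"gripper":1},{"rx":0,"ry":0,"rz":29,"dx":0,"dy":0,"dz":0,"gripper":1},{"rx":0,"ry":0,"rz":31,"dx":0,"dy":0,"dz":0,"gripper":1},{"rx":0,"ry":0,"rz":32,"dx":0,"dy":0,"dz":0,"gripper":1},{"rx":0,"ry":0,"rz":32,"dx":0,"dy":0,"dz":0,"gripper":1},{"rx":0,"ry":0,"rz":32,"dx":0,"dy":0,"dz":0,"gripper":1}]'
python3 - <<'E'
from m import *
s=telemetry.sense();print(s["qpos"])
c=cams.capture("side");cv2.imwrite("pics/side8z.png",cv2.resize(c["frame"][110:300,220:420],None,fx=4,fy=3.1,interpolation=2))
T=cams.capture("top");cv2.imwrite("pics/top8.png",cv2.resize(T["frame"][120:260,180:380],None,fx=4,fy=4,interpolation=2))
E
```

```text
time_s: 15.92
tcp_pos: [0.5381, 0.1558, 0.2561]
tool_rot: [[1.0, -0.031, 0.001], [-0.031, -1.0, 0.0], [0.001, -0.0, -1.0]]
wrist_force: [0.6, 0.2, -2.1]
opening: 0.007
[ -17.5464   21.4695   -5.9965  111.7233    3.031    46.8959 -116.9836]
```

View pics/side8z.png

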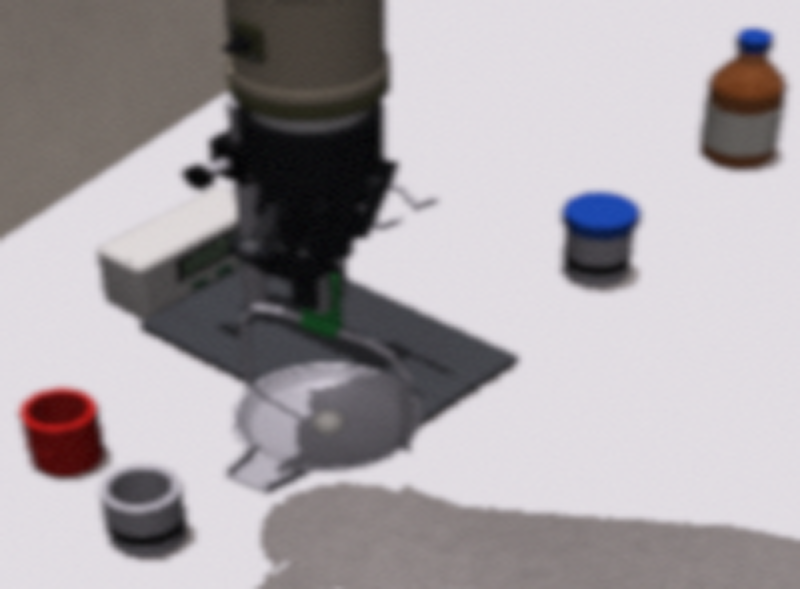

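View pics/top8.png

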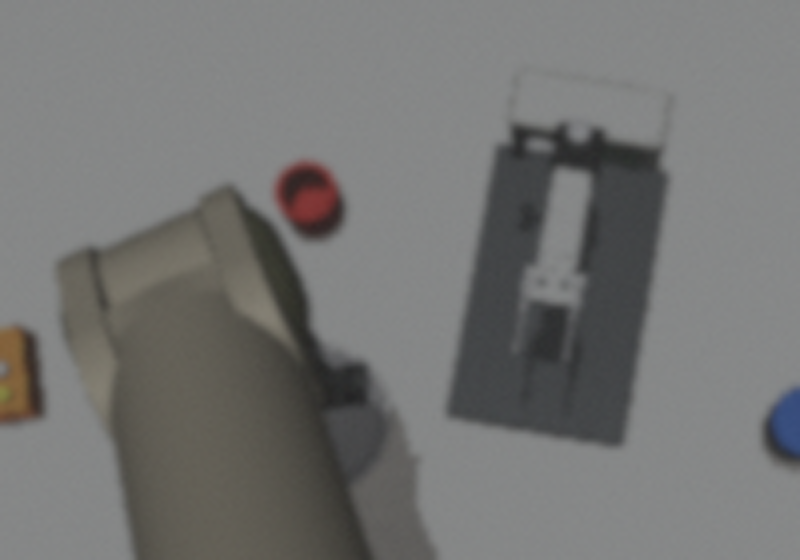

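```bash
python3 - <<'E'
from m import *
c=cams.capture("side");P=cloud(c)
for p in ((.5406,.2368,.136),(.5381,.1558,.131)): print("pred px",proj(c,p))
m=np.zeros((400,640),bool);m[240:272,272:330]=1
Q=P[m];Q=Q[(Q[:,2]>.10)&(Q[:,2]<.16)]
L=Q[Q[:,1]>.216];print(len(L),L.mean(0),L.min(0),L.max(0), np.sort(L[:,1])[-6:])
R=P[210:275,270:340].reshape(-1,3);R=R[(R[:,2]>.13)&(R[:,2]<.145)&(abs(R[:,0]-.538)<.07)&(abs(R[:,1]-.156)<.07)];A=np.c_[R,][:, :2]
print("rim",len(R),R.min(0),R.max(0)); 
# ball: bright
f=cv2.cvtColor(c["frame"],cv2.COLOR_BGR2HSV)
z=c["frame"][236:256,290:315];print(z.sum(2).max()); 
cv2.imwrite("pics/lip8.png",cv2.resize(c["frame"][200:280,260:340],None,fx=7,fy=7,interpolation=2))
E
```

```text
pred px [280.708  266.1204]
pred px [300.8597 246.2825]
104 [0.5389 0.2264 0.1375] [0.5211 0.2162 0.1321] [0.5573 0.2366 0.1483] [0.2352 0.2354 0.2357 0.2359 0.2364 0.2366]
rim 762 [0.4771 0.0967 0.13  ] [0.5987 0.2258 0.1449]
570
```

View pics/lip8.png

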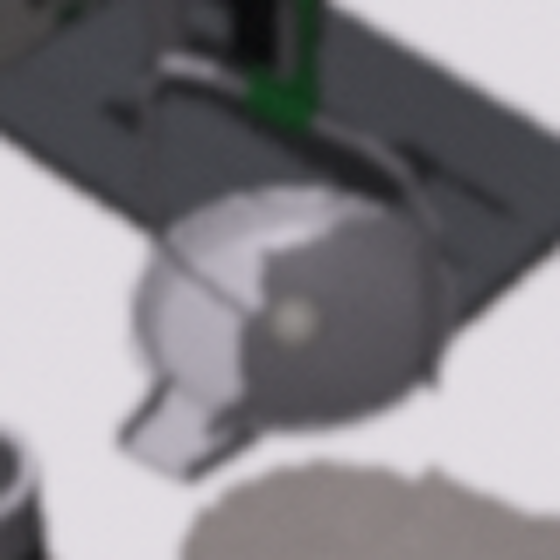

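The lip end measures about (0.539, 0.237, 0.136), matching the prediction, and the ball is at (301,246), as predicted for the dish centre. Next I go over the jar at height (tool dx 97 mm, dy 12 mm).

```bash
python3 -m jog '[{"rx":0,"ry":0,"rz":0,"dx":0.001,"dy":0,"dz":0,"gripper":1},{"rx":0,"ry":0,"rz":0,"dx":0.003,"dy":0,"dz":0,"gripper":1},{"rx":0,"ry":0,"rz":0,"dx":0.006,"dy":0.0005,"dz":0,"gripper":1},{"rx":0,"ry":0,"rz":0,"dx":0.01,"dy":0.001,"dz":0,"gripper":1},{"rx":0,"ry":0,"rz":0,"dx":0.015,"dy":0.0015,"dz":0,"gripper":1},{"rx":0,"ry":0,"rz":0,"dx":0.021,"dy":0.0025,"dz":0,"gripper":1},{"rx":0,"ry":0,"rz":0,"dx":0.028,"dy":0.0035,"dz":0,"gripper":1},{"rx":0,"ry":0,"rz":0,"dx":0.035,"dy":0.0045,"dz":0,"gripper":1},{"rx":0,"ry":0,"rz":0,"dx":0.042,"dy":0.0055,"dz":0,"gripper":1},{"rx":0,"ry":0,"rz":0,"dx":0.049,"dy":0.0065,"dz":0,"gripper":1},{"rx":0,"ry":0,"rz":0,"dx":0.056,"dy":0.0075,"dz":0,"gripper":1},{"rx":0,"ry":0,"rz":0,"dx":0.063,"dy":0.0085,"dz":0,"gripper":1},{"rx":0,"ry":0,"rz":0,"dx":0.07,"dy":0.0095,"dz":0,"gripper":1},{"rx":0,"ry":0,"rz":0,"dx":0.077,"dy":0.01,"dz":0,"gripper":1},{"rx":0,"ry":0,"rz":0,"dx":0.083,"dy":0.0105,"dz":0,"gripper":1},{"rx":0,"ry":0,"rz":0,"dx":0.088,"dy":0.011,"dz":0,"gripper":1},{"rx":0,"ry":0,"rz":0,"dx":0.092,"dy":0.0115,"dz":0,"gripper":1},{"rx":0,"ry":0,"rz":0,"dx":0.095,"dy":0.012,"dz":0,"gripper":1},{"rx":0,"ry":0,"rz":0,"dx":0.0965,"dy":0.012,"dz":0,"gripper":1},{"rx":0,"ry":0,"rz":0,"dx":0.097,"dy":0.012,"dz":0,"gripper":1}]'
cat > fin.py <<'E'
from m import *
import sys
s=telemetry.sense();print(s["qpos"],s["tcp_pos"]);t=s["tcp_pos"];R=np.array(s["tool_rot"])
lp=t-[0,0,.1381]-.081*R[:,1]+[0,0,.018];lp=np.array(lp);print("lip by kinematics",lp)
c=cams.capture("side");P=cloud(c);u,v=proj(c,lp);b=proj(c,lp+.081*R[:,1]+[0,0,-.005]);j=proj(c,[.6355,.2215,.062]);print("lip px",u,v,"ball px",b,"jar px",j)
m=P.reshape(-1,3);L=m[(abs(m[:,0]-lp[0])<.02)&(m[:,1]>lp[1]-.012)&(m[:,1]<lp[1]+.02)&(abs(m[:,2]-lp[2])<.012)];print("lip cloud",len(L),L.mean(0),L.min(0),L.max(0))
J=m[(abs(m[:,0]-.636)<.04)&(abs(m[:,1]-.221)<.04)&(m[:,2]>.05)&(m[:,2]<.067)];print("jar",len(J),J.min(0),J.max(0))
u,v=int(u),int(v);cv2.imwrite(f"pics/fin{sys.argv[1]}.png",cv2.resize(c["frame"][v-50:v+40,u-40:u+60],None,fx=6,fy=6,interpolation=2))
E
python3 fin.py 1
```

```text
time_s: 18.58
tcp_pos: [0.6347, 0.1408, 0.2562]
tool_rot: [[1.0, -0.031, 0.001], [-0.031, -1.0, 0.0], [0.001, -0.0, -1.0]]
wrist_force: [1.0, 0.5, -1.6]
opening: 0.0072
[ -14.0818   27.7361   -5.1099  100.394     3.0322   51.9489 -112.2699] [0.6347 0.1408 0.2562]
lip by kinematics [0.6372 0.2218 0.1361]
lip px 251.19046969338703 246.22601493229075 ball px [271.7825 227.9855] jar px [254.5744 267.0207]
lip cloud 52 [0.6353 0.2157 0.138 ] [0.619  0.21   0.1326] [0.6526 0.2223 0.148 ]
jar 218 [0.6088 0.1947 0.0501] [0.6614 0.2477 0.0668]
```

View pics/fin1.png

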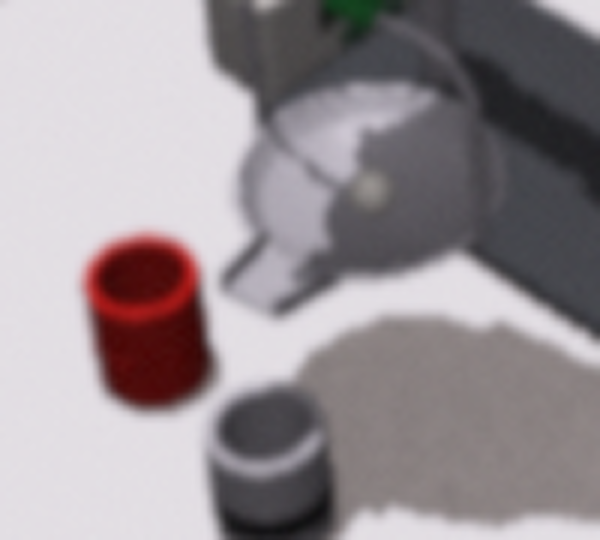

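The lip end is above the jar mouth: cloud x about 0.636, y to 0.222; jar centre (0.635, 0.221). The ball is at its predicted pixel. I'll lower it slowly by 48 mm.

```bash
python3 -m jog '[{"rx":0,"ry":0,"rz":0,"dx":0,"dy":0,"dz":0.001,"gripper":1},{"rx":0,"ry":0,"rz":0,"dx":0,"dy":0,"dz":0.003,"gripper":1},{"rx":0,"ry":0,"rz":0,"dx":0,"dy":0,"dz":0.006,"gripper":1},{"rx":0,"ry":0,"rz":0,"dx":0,"dy":0,"dz":0.01,"gripper":1},{"rx":0,"ry":0,"rz":0,"dx":0,"dy":0,"dz":0.014,"gripper":1},{"rx":0,"ry":0,"rz":0,"dx":0,"dy":0,"dz":0.018,"gripper":1},{"rx":0,"ry":0,"rz":0,"dx":0,"dy":0,"dz":0.022,"gripper":1},{"rx":0,"ry":0,"rz":0,"dx":0,"dy":0,"dz":0.026,"gripper":1},{"rx":0,"ry":0,"rz":0,"dx":0,"dy":0,"dz":0.03,"gripper":1},{"rx":0,"ry":0,"rz":0,"dx":0,"dy":0,"dz":0.034,"gripper":1},{"rx":0,"ry":0,"rz":0,"dx":0,"dy":0,"dz":0.038,"gripper":1},{"rx":0,"ry":0,"rz":0,"dx":0,"dy":0,"dz":0.042,"gripper":1},{"rx":0,"ry":0,"rz":0,"dx":0,"dy":0,"dz":0.045,"gripper":1},{"rx":0,"ry":0,"rz":0,"dx":0,"dy":0,"dz":0.047,"gripper":1},{"rx":0,"ry":0,"rz":0,"dx":0,"dy":0,"dz":0.048,"gripper":1},{"rx":0,"ry":0,"rz":0,"dx":0,"dy":0,"dz":0.048,"gripper":1},{"rx":0,"ry":0,"rz":0,"dx":0,"dy":0,"dz":0.048,"gripper":1},{"rx":0,"ry":0,"rz":0,"dx":0,"dy":0,"dz":0.048,"gripper":1},{"rx":0,"ry":0,"rz":0,"dx":0,"dy":0,"dz":0.048,"gripper":1},{"rx":0,"ry":0,"rz":0,"dx":0,"dy":0,"dz":0.048,"gripper":1}]'
python3 fin.py 2
```

```text
time_s: 21.12
tcp_pos: [0.6347, 0.1408, 0.2082]
tool_rot: [[1.0, -0.031, 0.001], [-0.031, -1.0, 0.0], [0.001, -0.0, -1.0]]
wrist_force: [0.1, -0.3, -2.9]
opening: 0.0068
[ -14.1911   30.5733   -4.9952  103.0969    3.527    46.4225 -112.7178] [0.6347 0.1408 0.2082]
lip by kinematics [0.6373 0.2218 0.0881]
lip px 252.98714166506062 259.73304333219426 ball px [273.0033 241.3977] jar px [254.5744 267.0207]
lip cloud 51 [0.6358 0.2163 0.0906] [0.6195 0.2105 0.0847] [0.6537 0.223  0.0985]
jar 199 [0.6083 0.1964 0.05  ] [0.6602 0.248  0.067 ]
```

View pics/fin2.png

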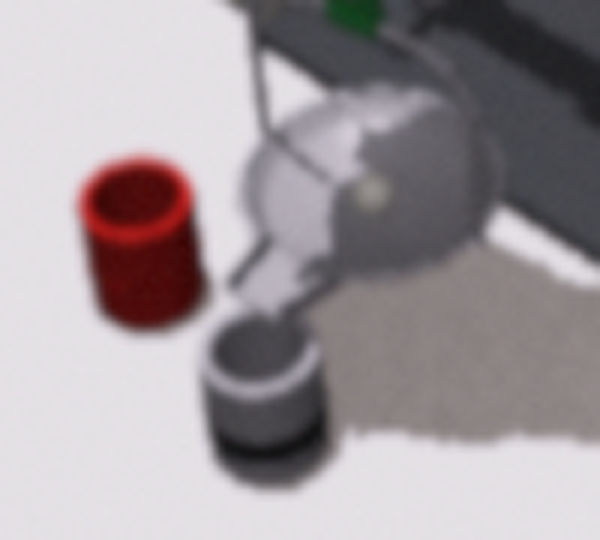

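The lip end hangs over the jar mouth, about 26 mm above the rim. The ball is at (273.8,241), against (273.0,241.4) predicted for the middle. I'll hold briefly, check that it is steady, and hand in.

```bash
python3 -m jog '[{"rx":0,"ry":0,"rz":0,"dx":0,"dy":0,"dz":0,"gripper":1},{"rx":0,"ry":0,"rz":0,"dx":0,"dy":0,"dz":0,"gripper":1},{"rx":0,"ry":0,"rz":0,"dx":0,"dy":0,"dz":0,"gripper":1},{"rx":0,"ry":0,"rz":0,"dx":0,"dy":0,"dz":0,"gripper":1}]'
python3 fin.py 3
python3 - <<'E'
from m import *
a=cv2.imread("pics/fin2.png").astype(int);b=cv2.imread("pics/fin3.png").astype(int);print("max/mean diff",abs(a-b).max(),abs(a-b).mean())
print(telemetry.sense()["joint_vel"]); print(arm.close_job())
E
```

```text
time_s: 21.68
tcp_pos: [0.6348, 0.1408, 0.2082]
tool_rot: [[1.0, -0.031, 0.001], [-0.031, -1.0, 0.0], [0.001, -0.0, -1.0]]
wrist_force: [-0.3, 0.2, -2.8]
opening: 0.007
[ -14.1892   30.5738   -4.9977  103.0962    3.5254   46.4215 -112.7187] [0.6348 0.1408 0.2082]
lip by kinematics [0.6373 0.2218 0.0881]
lip px 252.98043213359247 259.7344661890457 ball px [272.9978 241.4004] jar px [254.5744 267.0207]
lip cloud 55 [0.6357 0.2158 0.0903] [0.6191 0.2099 0.0821] [0.6515 0.2212 0.0991]
jar 201 [0.6079 0.1971 0.0503] [0.662  0.2487 0.0666]
max/mean diff 15 0.7466800411522634
[ 0.1514 -0.078   0.1034  0.0517 -0.034   0.0734 -0.0797]
the job is handed in; nothing more can be done
None
```

I gripped the pan by its green plate, lifted it 33 mm off the hook and drew it 84 mm to the front. I then moved it sideways, turned it 82° and set its lip over the open jar. The job was handed in at about 21.7 s, with the pan still held.

**Last checks:**
- **Lip position:** it is within about 2–3 mm of the jar mouth's middle and about 26 mm above the rim.
- **Pan and ball:** the tool is vertical, and the ball sits within a pixel of the dish centre. Two pictures 0.5 s apart showed no change beyond noise.
- **Jar:** the open jar measures within about 2 mm of where it was at the start. The pan was above it throughout, and the wrist force showed only the pan's weight.

**Not as planned or not checked:**
- The first move call was refused because its rows left out keys; the arm did not move.
- I turned 82° rather than 90°, inside the 17° limit, to keep joint 7 away from its end stop.
- I did not measure the closed jar, bottle and rack again at the end. The arm was never planned near them at low height.

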